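# Tip a battery pack onto its charging ledge and open its safety cap

### The job

Get the battery pack ready for charging: slide it, still standing, across the bench until its foot is squarely against the front edge of the low charging ledge, then push high on its front face so that it tips over that edge and lies flat, squarely and about mid-way across the ledge, on its side with its safety cap facing up. Then press the sprung cap down and turn it anticlockwise until it comes free of its catch and springs up, and leave it so. Do not push the bystanding things about.

Things in the scene. Friction and masses are not known exactly. Their poses are not given: they have to be found in the camera images.
- ledge: Charging ledge, fixed to the bench: a flat plate 165 deep (x) x 160 wide (y), its rubber top 14 high, with a grey charger head 45 deep, 160 wide and 50 high standing behind it (x 165 to 210). Origin at the foot of the middle of its front edge, on the bench; x points from the front edge back over the plate (away from the robot), y along the front edge, z up.
- pack: Grey box-shaped battery pack with black bands, 95 thick (x) x 110 wide (y) x 150 tall (z), about 0.88 kg (+-25%), too wide to grip; slides on slick feet (friction about 0.15). Origin at the centre of its underside; z up, x to the ledge while it stands. Its front (-x) face carries the cap in a round collar. Starts 30 to 65 in front of the ledge, turned up to 0.12 rad to it.
- pack_center (a point): Centre of the pack's box (75 above its base); axes as the pack's.
- pack_foot (a point): Middle of the pack's lower rear edge (the edge of its base nearest the ledge); axes as the pack's.
- cap_grip (a point): Centre of the cap's grip bar: bare metal, 12 thick (x), 38 long (y, at first along the pack's width), 24 high along the cap's axis (z, out of the pack's front face). It lies 28 out from the face, 50 above the base, mid-width; the bar ends 40 out. The cap is 40 across, in a collar 62 across that stands 12 out; above 82 from the base the face is clear.
- cap_lift (a joint): Height of the sprung cap along its axis, m: 0 when caught, -0.006 pressed fully in, 0.010 sprung out. The spring needs 10 N to start it inward and 13 N at the bottom. It must be pressed in at least 3.5 mm (0.0035) before it can turn.
- cap (a joint): Turn of the cap, rad: 0 when caught, grows anticlockwise as seen looking at the cap from outside; with the cap pressed in it turns as far as 1.2, it is past the catch from 0.75 on and then springs out when let go; a turn of 1.0 is safe. Turns with little friction.
- beaker_50: Bystander: small clear beaker, 46 in diameter, 59 tall, left of the ledge. Origin under its centre.
- weight_500g: Bystander: grey knobbed weight, 38 in diameter, 58 tall, right of the ledge. Origin under its centre.
- lab_timer: Bystander: white timer 62x66x19, on the bench left of the pack. Origin under its centre.
- marker_black: Bystander: thick black marker pen 135 long, 20 thick, lying on the bench right of the pack. Origin under its centre.

How it is judged:
On the way, in this order (a step that is already met when the one before it is completed fails the run):
1. the pack stands upright with its foot squarely against the ledge (foot within 8 mm, turned less than 5 degrees to it) (x of pack_foot in the frame of ledge above -0.008 m and angle between pack's own z axis and vertical below 0.12 rad and angle between the y axis of pack and the y axis of ledge, either way round below 0.09 rad), for 0.1 s.
2. the pack lies flat on the ledge, cap upward and still caught (angle between pack's own x axis and vertical above 3.04 rad and z of pack_center in the frame of ledge above 0.055 m and value of joint cap_lift below 0.003 m and linear speed of pack below 0.03 m/s), for 0.2 s.
At the end, for the whole second after the job is handed in: The pack lies at rest flat (6 degrees) on the ledge, cap up, its centre 10 to 100 mm behind the front edge, within 30 mm of the ledge's middle line, turned under 7 degrees to it; the cap is turned over 0.6 rad and sprung up over 7 mm (angle between pack's own x axis and vertical above 3.04 rad and z of pack_center in the frame of ledge between 0.055 and 0.07 m and x of pack_center in the frame of ledge between 0.01 and 0.1 m and y of pack_center in the frame of ledge between -0.03 and 0.03 m and angle between the y axis of pack and the y axis of ledge, either way round below 0.12 rad and value of joint cap_lift above 0.007 m and value of joint cap above 0.6 rad and linear speed of pack below 0.02 m/s); the robot touches nothing.
It fails at once if a bystander (beaker, weight, timer, marker) is moved more than 30 mm (distance of any of beaker_50, weight_500g, lab_timer, marker_black from where it was at the start of the episode above 0.03 m).
It also fails if it takes over 67 s, if anything falls off the work surface, if the arm or the gripper's body presses on something with over 40 N, if the wrist force passes 120 N, or if a joint passes its speed limit or range.

### The arm

A 6-joint arm with a two-finger parallel gripper is mounted at the origin on a cart in front of the work surface, level with it; the furniture and walls round the work are solid. World frame = base frame: x ahead of the robot, y to its left, z up, the work surface at z = 0. Lengths are in m, angles in rad, forces in N, time in s.
With the tool pointing down it reaches from about 0.35 to 0.975 m from the base axis. Payload 4.9 kg.
Tool frame: the origin (TCP) lies between the finger pads; the fingertips stand 22 mm ahead of it and the grasp point (between the pads) lies 3 mm ahead of it; z points along the fingers, y is the line along which they close (so a half turn about z gives the same grasp; the last joint's range is limited). The gripper opens to 85 mm and grips with 20 to 120 N. Pads are 22 mm wide; open, the fingers measure 114 mm over their backs; the gripper's body (76 mm by 85 mm) begins 54 mm behind the grasp point. The pads swing forward as they close: fully open they stand 13 mm farther back than shut.
Start: joints at [-0.119, 0.053, 1.613, -0, 1.476, -0.119], TCP at [0.625, 0, 0.253] pointing down, gripper open.
Joint ranges: [-3.01, 3.01], [-1.01, 2.22], [0.06, 2.58], [-1.02, 4.17], [0.09, 2.62], [-3.14, 3.14]. Speed limits (rad/s): [2.57, 2.57, 3.14, 3.14, 3.14, 3.14].

### API

Orientations are given as a unit quaternion [w, x, y, z].
In Python, from plant import state, grab_frame, get_calibration, job_done, recognise, regions_of gives the robot as it stands.
- The arm moves only by the tool apply_moves, never from a script. Its argument "targets" is a list of rows, each an object with "translation": the shift along the tool's x, y, z normalised to -1 to 1, where 1 is 100 mm, a list of three; "twist": the turn about the tool's z normalised to -1 to 1, where 1 is 0.1 rad; "hand": the opening, from 0 (shut) to 1 (fully open). A call has 1 to 8 rows; each row shifts and turns the commanded pose from where the row before left it, along the tool's axes as they then stand; what a row does not reach is not made up. A row lasts 1/10 s, in which the tool goes at most 50 mm and 8.59 degrees, less where a joint would pass 70% of its speed; a pose out of reach is approached as far as the arm can. A call with a number of a shift or a turn outside -1 to 1 is refused whole. A call with a gripper value outside its range is refused whole. The fingers move at their own pace and stop on an object; the grip force is fixed at half the most. Time passes only in rows, so rows that do not move let the fingers close. It gives the time, the measured TCP pose, the force, the opening and the grip force at its end, in the units of the state.
- state(): the state, without advancing time (a new reading comes with each control period).
- grab_frame(name): name is "scene" or "side" or "wrist"; returns the picture (420x560x3 uint8, red, green, blue); there is no depth.
- get_calibration(name): a dict with "camera_matrix" (3x3 intrinsics, pixels), "pose" (4x4, takes a point from camera to world coordinates). Camera axes: x right, y up, looking along -z (the intrinsics and any distortion apply to the point x, -y, -z); pixel columns grow to the right and rows downward; lengths in m; the calibration is good to about 2 mm. A picture is of the moment at which its call begins: read the wrist's pose just before it. get_calibration takes no time and is no camera call; for the wrist camera it gives the pose at the moment of the call.
- job_done(): hands the job in; it is judged then, once.
Trained networks look in the newest picture that a camera, given by its name, has taken for a name from the list of things; names that differ only in an ending like _2 or _b are one class to them, and where a whole thing is asked for, a point or a joint stands for the part that bears it (a point fixed in the world has none). Each returns a list of dicts, best first, with "score" (0 to 1); they miss things now and then, are a little off and sometimes report something else, mostly with a low value. They report only what shows in the picture. A call takes as long as a camera call.
- recognise(camera, query): "point" ([x, y, z] in m, in world coordinates, good to about 4 mm: the middle of the surface that is visible of it).
- regions_of(camera, query): "pixels" (420x560 bool, what is visible of it).
The state is a dict: "time": time; "joint_pos": joint angles; "joint_vel": joint speeds; "joint_efforts": joint torques, N m; "tool_pos": TCP position; "tool_rot": TCP orientation; "contact_force": force on the tool from outside, world axes, zero at the start; "ft_torque": the same for the moment, N m; "gripper_width": opening from 0.0 (shut) to 1.0 (fully open); "grasp_force": force on a finger pad.
Only numpy, scipy, OpenCV 4.12 (cv2) and the standard library are available. Lean on these libraries where they do the work, as an engineer would, in place of code of your own. Each camera call takes 0.05 s, during which the arm holds its last target. There are 200 camera calls.

## Working session

There is one attempt and no reset: what is moved stays moved. The work goes in short steps, Python scripts to look and compute and a tool call to move; the robot and the scene stay as the last step left them, time stands still between calls to the robot, and variables do not carry over. Pictures are saved under pics/ and viewed, at most 10 in all, crops included, and the job is handed in when it is done.

Besides the shell and the picture viewer there is one more tool, called after "Call:" as name([rows], argument=value, ...), one row to a line, values as JSON. apply_moves: Moves the arm, as the interface text tells. Its arguments: {"type":"object","properties":{"targets":{"type":"array"}},"required":["targets"]}

```bash
mkdir -p pics; ls
python3 - <<'E'
from plant import *
import cv2,numpy as np
s=state();print(s)
a=grab_frame("scene");b=grab_frame("side")
for n in ["ledge","pack","cap_grip","beaker_50","weight_500g","lab_timer","marker_black"]:
  for c in ["scene","side"]:
    print(n,c,[(np.round(r["point"],3).tolist(),round(r["score"],2)) for r in recognise(c,n)[:2]])
cv2.imwrite("pics/a.png",a[:,:,::-1]);cv2.imwrite("pics/b.png",b[:,:,::-1])
for c in ["scene","side","wrist"]: 
  k=get_calibration(c);print(c,np.round(k["pose"],3).tolist(),k["camera_matrix"])
E
```

```text
pics
{'time': 0.0, 'joint_pos': array([-1.19006391e-01,  5.33598399e-02,  1.61428586e+00, -2.86205368e-05,
        1.47598668e+00, -1.18963284e-01]), 'joint_vel': array([-0.00048154, -0.00105526,  0.00040858, -0.00034213,  0.00095388,
        0.00022018]), 'joint_efforts': array([ 2.70554956e-04, -3.93670499e+01, -3.70175600e+01, -1.62778279e-04,
        6.93513779e-03, -6.06393527e-06]), 'tool_pos': array([6.24427812e-01, 5.74499919e-05, 2.52065977e-01]), 'tool_rot': array([-7.92854070e-04,  7.07120686e-01,  7.07092141e-01, -6.41648335e-04]), 'contact_force': array([ 0.29857274, -0.37283392, -0.75056713]), 'ft_torque': array([-0.02992081, -0.04792388,  0.034419  ]), 'grasp_force': 0.0, 'gripper_width': 1.0030622915036975}
ledge scene [([0.774, 0.096, 0.012], 0.85)]
ledge side [([0.741, 0.141, 0.011], 0.81)]
pack scene [([0.506, 0.077, 0.105], 0.76), ([0.477, 0.086, 0.054], 0.41)]
pack side [([0.526, 0.151, 0.114], 0.71)]
cap_grip scene [([0.476, 0.086, 0.052], 0.66)]
cap_grip side [([0.471, 0.101, 0.057], 0.52)]
beaker_50 scene []
beaker_50 side [([0.666, 0.234, 0.037], 0.71)]
weigh
[... 299 characters left out ...]
, [-0.808, 0.353, -0.472, -0.404], [0.008, 0.808, 0.59, 0.673], [0.0, 0.0, 0.0, 1.0]] [[508.51971105   0.         274.66226496]
 [  0.         508.51971105 207.07855666]
 [  0.           0.           1.        ]]
side [[-0.919, 0.259, -0.296, 0.321], [-0.393, -0.586, 0.709, 0.77], [0.01, 0.768, 0.641, 0.68], [0.0, 0.0, 0.0, 1.0]] [[456.78290373   0.         284.78558326]
 [  0.         456.78290373 210.05232371]
 [  0.           0.           1.        ]]
wrist [[1.0, 0.0, -0.001, 0.626], [0.0, 0.957, 0.292, 0.075], [0.001, -0.292, 0.957, 0.374], [0.0, 0.0, 0.0, 1.0]] [[374.14904093   0.         280.97282788]
 [  0.         374.14904093 211.98317992]
 [  0.           0.           1.        ]]
```

View pics/a.png

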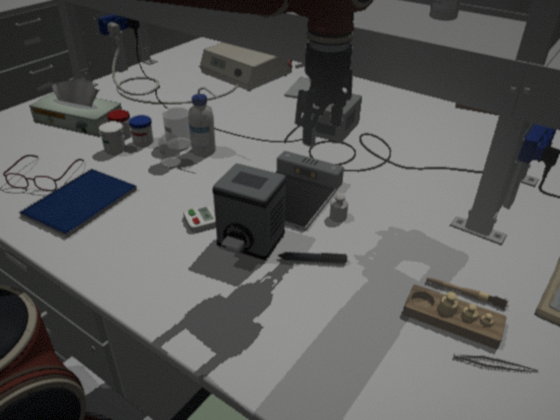

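View pics/b.png

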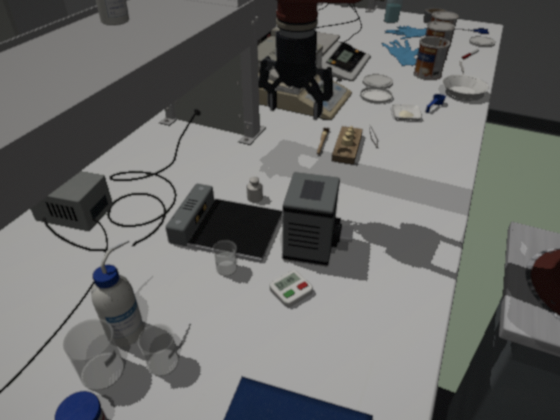

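```bash
cat > fit.py <<'E'
from plant import *
import cv2,numpy as np
from scipy.optimize import minimize
def proj(k,P):
    T=np.linalg.inv(k["pose"]);p=P@T[:3,:3].T+T[:3,3];p=p*[1,-1,-1]
    u=p@np.array(k["camera_matrix"]).T;return u[:,:2]/u[:,2:]
def box(x0,x1,y0,y1,z0,z1):return np.array([[x,y,z] for x in(x0,x1) for y in(y0,y1) for z in(z0,z1)])
LEDGE=[box(0,.165,-.08,.08,0,.014),box(.165,.21,-.08,.08,0,.05)]
PACK=[box(-.0475,.0475,-.055,.055,0,.15)]
def place(P,q):
    c,s=np.cos(q[2]),np.sin(q[2]);return P@np.array([[c,-s,0],[s,c,0],[0,0,1]]).T+[q[0],q[1],0]
def sil(k,boxes,q):
    m=np.zeros((420,560),np.uint8)
    for b in boxes:
        h=cv2.convexHull(proj(k,place(b,q)).astype(np.float32))
        cv2.fillConvexPoly(m,np.round(h*16).astype(np.int32),255,cv2.LINE_AA,4)
    return m/255.
def fit(boxes,masks,cals,q0,ign=None):
    def cost(v):
        q=np.array(v)*[.01,.01,.05]+q0;t=0
        for c in masks:
            s=sil(cals[c],boxes,q);d=np.abs(s-masks[c])
            if ign and c in ign:d=d*(1-ign[c])
            t+=d.sum()/masks[c].sum()
        return t
    best=min((minimize(cost,x,method="Nelder-Mead",options=dict(initial_simplex=np.array([x,[x[0]+1,x[1],x[2]],[x[0],x[1]+1,x[2]],[x[0],x[1],x[2]+1]]),maxiter=150)) for x in ([0,0,0],[1,1,2],[-1,-1,-2])),key=lambda r:r.fun)
    return np.array(best.x)*[.01,.01,.05]+q0,best.fun
def mask(c,n):
    r=regions_of(c,n);return r[0]["pixels"].astype(float) if r else None
E
cat > f1.py <<'E'
from fit import *
cams=["scene","side","wrist"];cals={};M={"pack":{}, "ledge":{}};im={}
for c in cams:
    im[c]=grab_frame(c);cals[c]=get_calibration(c)
    for n in M:
        m=mask(c,n)
        print(c,n,None if m is None else m.sum())
        if m is not None:M[n][c]=m
np.save("m.npy",[M,cals,im],allow_pickle=True) if 0 else __import__("pickle").dump((M,cals,im),open("m.pkl","wb"))
ign={c:cv2.dilate(m,np.ones((3,3))) for c,m in M["pack"].items()}
for sub in (["scene","side"],["scene"],["side"],["wrist"]):
  try:
    p=fit(PACK,{c:M["pack"][c] for c in sub},cals,np.array([.52,.1,.25]));l=fit(LEDGE,{c:M["ledge"][c] for c in sub},cals,np.array([.62,.115,.25]),ign)
    print(sub,np.round(p[0],4),round(p[1],3),np.round(l[0],4),round(l[1],3))
    if len(sub)==2: P,L=p[0],l[0]
  except KeyError as e: print(e)
out=[]
for c in ("scene","side"):
    o=im[c][:,:,::-1].copy()
    for b,q in((PACK,P),(LEDGE,L)):
        cs,_=cv2.findContours((sil(cals[c],b,q)>.5).astype(np.uint8),0,1);cv2.drawContours(o,cs,-1,(0,255,0) if b is PACK else (0,0,255),1)
    o=o[110:290,150:370] if c=="scene" else o[130:310,150:370]
    out.append(cv2.resize(o,None,fx=1.8,fy=3.3*1.0) if 0 else cv2.resize(o,(400,327)))
cv2.imwrite("pics/c.png",cv2.resize(np.hstack(out),(800,327)))
E
python3 f1.py
```

```text
scene pack 5663.0
scene ledge 425.0
side pack 4892.0
side ledge 5296.0
wrist pack 26183.0
wrist ledge 33380.0
['scene', 'side'] [0.543  0.1037 0.227 ] 0.225 [0.536  0.0872 0.7449] 3.342
['scene'] [0.5437 0.1047 0.3337] 0.076 [0.5358 0.0878 0.7511] 2.14
['side'] [0.5423 0.1034 0.2017] 0.13 [0.6225 0.1098 0.1522] 0.153
['wrist'] [0.5456 0.1059 0.2082] 0.02 [0.6248 0.1136 0.1377] 0.017
```

View pics/c.png

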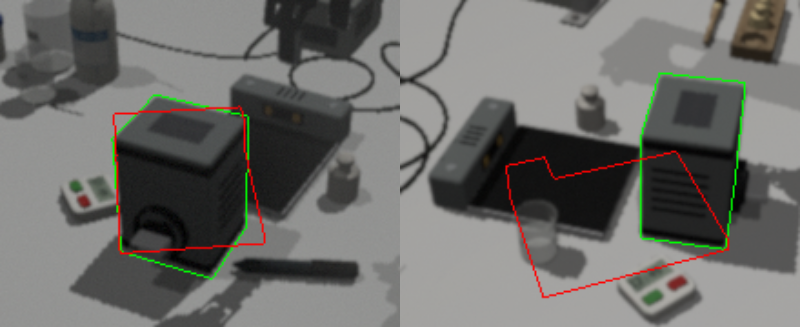

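Call:
apply_moves([
  {"translation": [0, 0, 0], "twist": 1, "hand": 0.85},
  {"translation": [0, 0, 0], "twist": 1, "hand": 0.85},
  {"translation": [0, 0, 0], "twist": 1, "hand": 0.85},
  {"translation": [0, 0, 0], "twist": 1, "hand": 0.85},
  {"translation": [0, 0, 0], "twist": 1, "hand": 0.85},
  {"translation": [0, 0, 0], "twist": 1, "hand": 0.85},
  {"translation": [0, 0, 0], "twist": 1, "hand": 0.85},
  {"translation": [0, 0, 0], "twist": 1, "hand": 0.85},
])

```text
time: 2.05
tool_pos: [0.625, -0.0, 0.2533]
tool_rot: [-0.0, 0.927, 0.374, -0.0]
contact_force: [0.5, -1.1, -0.4]
gripper_width: 0.85
grasp_force: 0.0
```

Call:
apply_moves([
  {"translation": [0, 0, 0], "twist": 1, "hand": 0.85},
  {"translation": [0, 0, 0], "twist": 1, "hand": 0.85},
  {"translation": [0, 0, 0], "twist": 1, "hand": 0.85},
  {"translation": [0, 0, 0], "twist": 1, "hand": 0.85},
  {"translation": [0, 0, 0], "twist": 1, "hand": 0.85},
  {"translation": [0, 0, 0], "twist": 1, "hand": 0.85},
  {"translation": [0, 0, 0], "twist": 0.33, "hand": 0.85},
  {"translation": [0, 0, 0], "twist": 0, "hand": 0.85},
])

```text
time: 2.85
tool_pos: [0.625, 0.0, 0.2533]
tool_rot: [-0.0, 0.998, 0.069, 0.0]
contact_force: [-0.3, 0.8, -0.6]
gripper_width: 0.851
grasp_force: 0.0
```

Call:
apply_moves([
  {"translation": [-0.38, -0.29, 0], "twist": 0, "hand": 0.85},
  {"translation": [-0.38, -0.29, 0], "twist": 0, "hand": 0.85},
  {"translation": [-0.38, -0.29, 0], "twist": 0, "hand": 0.85},
  {"translation": [-0.38, -0.29, 0], "twist": 0, "hand": 0.85},
  {"translation": [0, 0, 0], "twist": 0, "hand": 0.85},
  {"translation": [0, 0, 0], "twist": 0, "hand": 0.85},
])

```text
time: 3.45
tool_pos: [0.458, 0.0944, 0.2537]
tool_rot: [0.0, 0.998, 0.07, 0.001]
contact_force: [-0.0, 0.6, 0.3]
gripper_width: 0.848
grasp_force: 0.0
```

```bash
cat > st.py <<'E'
from fit import *
from scipy.spatial.transform import Rotation as Ro
L=np.array([.6248,.1136,.1377])
def rep():
    s=state();R=Ro.from_quat(np.roll(s["tool_rot"],-1)).as_matrix();c,n=np.cos(L[2]),np.sin(L[2]);W=np.array([[c,n,0],[-n,c,0],[0,0,1]])
    print("t",round(s["time"],2),"tcp in ledge",np.round(W@(s["tool_pos"]-[L[0],L[1],0]),4),"tool axes in ledge\n",np.round(W@R,3),"F",np.round(W@s["contact_force"],1),"w",s["gripper_width"],"j",np.round(s["joint_pos"],2))
if __name__=="__main__":rep()
E
python3 st.py
python3 - <<'E'
from fit import *
im=grab_frame("wrist");k=get_calibration("wrist");cv2.imwrite("pics/d.png",im[:,:,::-1])
m={"wrist":mask("wrist","pack")};l={"wrist":mask("wrist","ledge")}
print(fit(PACK,m,{"wrist":k},np.array([.545,.106,.2])));
if l["wrist"] is not None:print(fit(LEDGE,l,{"wrist":k},np.array([.6248,.1136,.1377]),m))
E
```

```text
t 3.45 tcp in ledge [-0.1678  0.0039  0.2537] tool axes in ledge
 [[ 1.     0.002  0.002]
 [ 0.002 -1.    -0.   ]
 [ 0.002  0.    -1.   ]] F [0.1 0.6 0.3] w 0.8483703022307749 j [ 0.04 -0.34  1.97 -0.    1.51  1.48]Traceback (most recent call last):
  File "<stdin>", line 4, in <module>
  File "fit.py", line 26, in fit
    best=min((minimize(cost,x,method="Nelder-Mead",options=dict(initial_simplex=np.array([x,[x[0]+1,x[1],x[2]],[x[0],x[1]+1,x[2]],[x[0],x[1],x[2]+1]]),maxiter=150)) for x in ([0,0,0],[1,1,2],[-1,-1,-2])),key=lambda r:r.fun)
  File "fit.py", line 26, in <genexpr>
    best=min((minimize(cost,x,method="Nelder-Mead",options=dict(initial_simplex=np.array([x,[x[0]+1,x[1],x[2]],[x[0],x[1]+1,x[2]],[x[0],x[1],x[2]+1]]),maxiter=150)) for x in ([0,0,0],[1,1,2],[-1,-1,-2])),key=lambda r:r.fun)
              ~~~~~~~~^^^^^^^^^^^^^^^^^^^^^^^^^^^^^^^^^^^^^^^^^^^^^^^^^^^^^^^^^^^^^^^^^^^^^^^^^^^^^^^^^^^^^^^^^^^^^^^^^^^^^^^^^^^^^^^^^^^^^^^^^^^^^^^^^^^^^^^^^^^^^^
    res = _minimize_neldermead(fun, x0, args, callback, bounds=bounds,
                               **options)
    fsim[k] = func(sim[k])
              ~~~~^^^^^^^^
    fx = function(np.copy(x), *(wrapper_args + args))
  File "fit.py", line 22, in cost
    s=sil(cals[c],boxes,q);d=np.abs(s-masks[c])
                                    ~^~~~~~~~~
TypeError: unsupported operand type(s) for -: 'float' and 'NoneType'
```

Call:
apply_moves([
  {"translation": [0, 0, 0.39], "twist": 0, "hand": 0.85},
  {"translation": [0, 0, 0.39], "twist": 0, "hand": 0.85},
  {"translation": [0, 0, 0.39], "twist": 0, "hand": 0.85},
  {"translation": [0, 0, 0], "twist": 0, "hand": 0.85},
])

```text
time: 4.0
tool_pos: [0.455, 0.0932, 0.1302]
tool_rot: [-0.0, 0.998, 0.068, -0.006]
contact_force: [-0.6, 0.8, -0.3]
gripper_width: 0.845
grasp_force: 0.0
```

Call:
apply_moves([
  {"translation": [0.1, 0, 0], "twist": 0, "hand": 0.85},
  {"translation": [0.1, 0, 0], "twist": 0, "hand": 0.85},
  {"translation": [0.1, 0, 0], "twist": 0, "hand": 0.85},
  {"translation": [0.05, 0, 0], "twist": 0, "hand": 0.85},
  {"translation": [0.05, 0, 0], "twist": 0, "hand": 0.85},
  {"translation": [0.05, 0, 0], "twist": 0, "hand": 0.85},
  {"translation": [0.05, 0, 0], "twist": 0, "hand": 0.85},
])

```text
time: 4.7
tool_pos: [0.5083, 0.1009, 0.1366]
tool_rot: [0.0, 0.998, 0.069, -0.0]
contact_force: [-4.3, -0.9, 2.6]
gripper_width: 0.849
grasp_force: 2.2
```

```bash
python3 st.py
cat > f2.py <<'E'
from fit import *
import sys
cals={};m={}
for c in ("scene","side"):
    grab_frame(c);cals[c]=get_calibration(c);x=mask(c,"pack")
    if x is not None:m[c]=x
L=np.array([.6248,.1136,.1377])
for sub in ([list(m)]+[[c] for c in m]):
    q,f=fit(PACK,{c:m[c] for c in sub},cals,np.array([.56,.107,.16]))
    d=q[:2]-L[:2];c,s=np.cos(L[2]),np.sin(L[2])
    print(sub,"pack in ledge",np.round([d[0]*c+d[1]*s,-d[0]*s+d[1]*c,q[2]-L[2]],4),round(f,3))
E
python3 f2.py
```

```text
t 4.7 tcp in ledge [-0.1171  0.0034  0.1366] tool axes in ledge
 [[ 1.  0. -0.]
 [ 0. -1. -0.]
 [-0.  0. -1.]] F [-4.3 -0.3  2.6] w 0.8487230509392335 j [ 0.05 -0.1   1.97 -0.    1.28  1.49]
['scene', 'side'] pack in ledge [-0.0553  0.0006  0.1143] 0.587
['scene'] pack in ledge [-0.0593 -0.0019  0.1414] 0.354
['side'] pack in ledge [-0.0527 -0.0008  0.1601] 0.224
```

```bash
cat > pic.py <<'E'
from fit import *
import sys
a=grab_frame("scene")[70:290,170:390];b=grab_frame("side")[60:280,170:390]
cv2.imwrite(sys.argv[1],cv2.resize(np.hstack([a,b])[:,:,::-1],(800,400),interpolation=cv2.INTER_CUBIC))
E
python3 pic.py pics/e.png;python3 st.py
```

```text
t 5.0 tcp in ledge [-0.1173  0.0035  0.1361] tool axes in ledge
 [[ 1.     0.     0.001]
 [ 0.    -1.     0.   ]
 [ 0.001 -0.    -1.   ]] F [0.6 1.3 0.4] w 0.8488850443159555 j [ 0.05 -0.1   1.97  0.    1.28  1.49]
```

View pics/e.png

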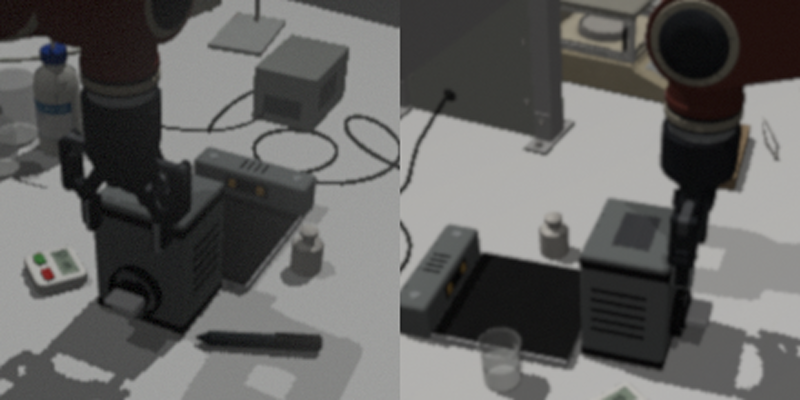

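The pack stands upright just short of the ledge, with the two fingers on its upper front face, either side of the cap (left view cap at about (130,295)). Continuing slowly.

Call:
apply_moves([
  {"translation": [0.03, 0, 0], "twist": 0, "hand": 0.85},
  {"translation": [0.03, 0, 0], "twist": 0, "hand": 0.85},
  {"translation": [0.02, 0, 0], "twist": 0, "hand": 0.85},
  {"translation": [0.02, 0, 0], "twist": 0, "hand": 0.85},
  {"translation": [0, 0, 0], "twist": 0, "hand": 0.85},
  {"translation": [0, 0, 0], "twist": 0, "hand": 0.85},
])

```text
time: 5.6
tool_pos: [0.518, 0.1023, 0.1361]
tool_rot: [-0.0, 0.998, 0.069, 0.0]
contact_force: [-0.8, 0.1, -1.0]
gripper_width: 0.855
grasp_force: 0.6
```

Call:
apply_moves([
  {"translation": [0.02, 0, 0], "twist": 0, "hand": 0.85},
  {"translation": [0, 0, 0], "twist": 0, "hand": 0.85},
  {"translation": [0, 0, 0], "twist": 0, "hand": 0.85},
])

```text
time: 5.9
tool_pos: [0.5192, 0.1025, 0.1364]
tool_rot: [0.0, 0.998, 0.069, -0.001]
contact_force: [-6.1, -0.2, 3.7]
gripper_width: 0.853
grasp_force: 3.2
```

Call:
apply_moves([
  {"translation": [0.02, 0, 0], "twist": 0, "hand": 0.85},
  {"translation": [0, 0, 0], "twist": 0, "hand": 0.85},
  {"translation": [0, 0, 0], "twist": 0, "hand": 0.85},
])

```text
time: 6.2
tool_pos: [0.5208, 0.1027, 0.137]
tool_rot: [0.0, 0.998, 0.069, -0.002]
contact_force: [-10.5, -1.2, 7.8]
gripper_width: 0.849
grasp_force: 5.0
```

Call:
apply_moves([
  {"translation": [0.067, 0, -0.04], "twist": 0, "hand": 0.85},
  {"translation": [0.067, 0, -0.04], "twist": 0, "hand": 0.85},
  {"translation": [0.067, 0, -0.04], "twist": 0, "hand": 0.85},
  {"translation": [0.067, 0, -0.04], "twist": 0, "hand": 0.85},
  {"translation": [0.074, 0, -0.025], "twist": 0, "hand": 0.85},
  {"translation": [0.074, 0, -0.025], "twist": 0, "hand": 0.85},
])

```text
time: 6.8
tool_pos: [0.5646, 0.1087, 0.1604]
tool_rot: [-0.0, 0.998, 0.069, 0.002]
contact_force: [-5.3, -0.7, 10.2]
gripper_width: 0.85
grasp_force: 4.1
```

```bash
python3 pic.py pics/f.png;python3 st.py
```

```text
t 6.9 tcp in ledge [-0.0596  0.0034  0.16  ] tool axes in ledge
 [[ 1.     0.     0.005]
 [ 0.    -1.    -0.   ]
 [ 0.005  0.    -1.   ]] F [-2.7  0.5  5.5] w 0.8502106762469402 j [0.06 0.01 1.82 0.   1.31 1.49]
```

View pics/f.png

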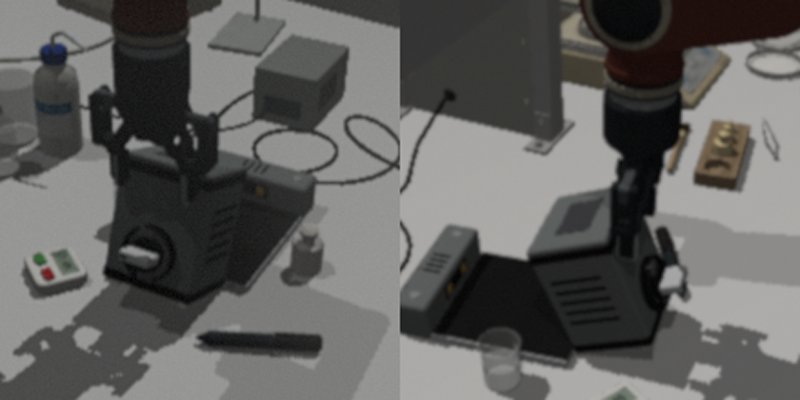

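The pack is tipping about the ledge edge (~20°), the cap passing between the fingers. Keep going.

Call:
apply_moves([
  {"translation": [0.077, 0, -0.025], "twist": 0, "hand": 0.85},
  {"translation": [0.077, 0, -0.025], "twist": 0, "hand": 0.85},
  {"translation": [0.077, 0, -0.015], "twist": 0, "hand": 0.85},
  {"translation": [0.077, 0, -0.01], "twist": 0, "hand": 0.85},
])

```text
time: 7.3
tool_pos: [0.5947, 0.1129, 0.1655]
tool_rot: [-0.0, 0.998, 0.069, 0.001]
contact_force: [-0.6, 0.4, 2.9]
gripper_width: 0.851
grasp_force: 1.1
```

Call:
apply_moves([
  {"translation": [0.077, 0, -0.01], "twist": 0, "hand": 0.85},
  {"translation": [0.077, 0, -0.01], "twist": 0, "hand": 0.85},
  {"translation": [0, 0, 0], "twist": 0, "hand": 0.85},
])

```text
time: 7.6
tool_pos: [0.6096, 0.1149, 0.1663]
tool_rot: [-0.0, 0.998, 0.069, -0.0]
contact_force: [1.0, 0.1, -0.9]
gripper_width: 0.852
grasp_force: 0.0
```

```bash
python3 pic.py pics/g.png;python3 st.py
```

```text
t 7.7 tcp in ledge [-0.0158  0.0035  0.1661] tool axes in ledge
 [[ 1.     0.    -0.001]
 [ 0.    -1.     0.   ]
 [-0.001 -0.    -1.   ]] F [0.3 0.6 0.7] w 0.8475310210272119 j [ 0.07  0.11  1.7  -0.    1.33  1.5 ]
```

View pics/g.png

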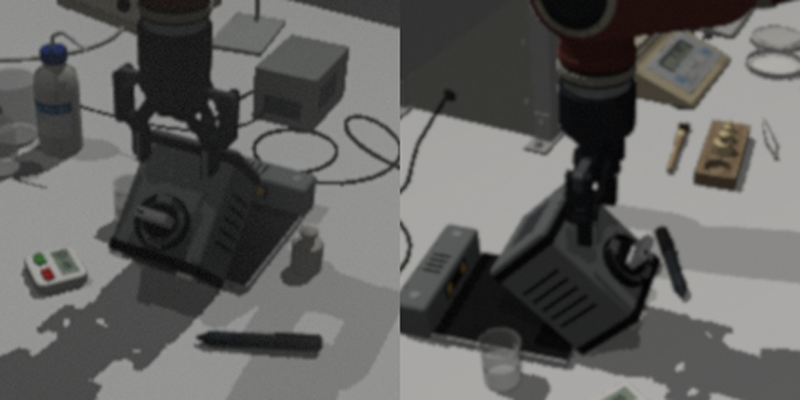

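Tilted about 40°, contact force gone: it is at balance or falling. Waiting.

Call:
apply_moves([
  {"translation": [0.04, 0, -0.05], "twist": 0, "hand": 0.85},
  {"translation": [0, 0, 0], "twist": 0, "hand": 0.85},
  {"translation": [0, 0, 0], "twist": 0, "hand": 0.85},
  {"translation": [0, 0, 0], "twist": 0, "hand": 0.85},
  {"translation": [0, 0, 0], "twist": 0, "hand": 0.85},
  {"translation": [0, 0, 0], "twist": 0, "hand": 0.85},
])

```text
time: 8.3
tool_pos: [0.6127, 0.1154, 0.1717]
tool_rot: [0.0, 0.998, 0.069, -0.0]
contact_force: [-1.1, -0.3, 0.3]
gripper_width: 0.848
grasp_force: 0.0
```

```bash
python3 pic.py pics/h.png;python3 st.py
```

```text
t 8.4 tcp in ledge [-0.0117  0.0034  0.1717] tool axes in ledge
 [[ 1.  0. -0.]
 [ 0. -1.  0.]
 [-0. -0. -1.]] F [-0.   0.1 -0.4] w 0.8492788464050641 j [0.07 0.11 1.69 0.   1.34 1.5 ]
```

View pics/h.png

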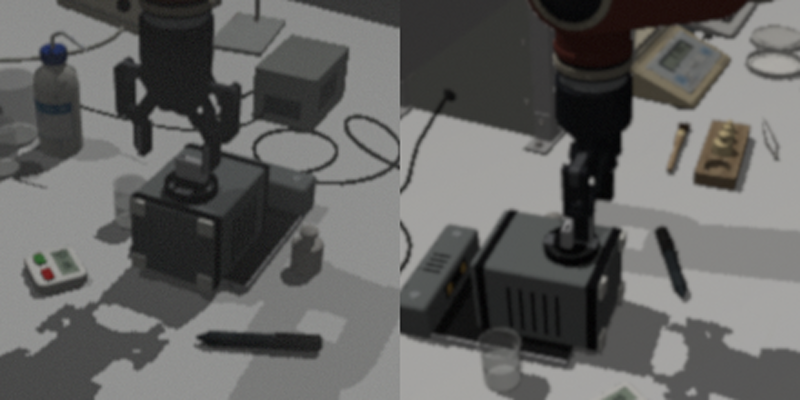

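The pack lies flat on the ledge, cap up. Raise the hand and measure.

Call:
apply_moves([
  {"translation": [0, 0, -0.4], "twist": 0, "hand": 0.85},
  {"translation": [-0.2, 0, -0.4], "twist": 0, "hand": 0.85},
  {"translation": [-0.3, 0, -0.3], "twist": 0, "hand": 0.85},
  {"translation": [0, 0, 0], "twist": 0, "hand": 0.85},
  {"translation": [0, 0, 0], "twist": 0, "hand": 0.85},
])

```text
time: 8.9
tool_pos: [0.5635, 0.1086, 0.2831]
tool_rot: [0.0, 0.998, 0.069, 0.001]
contact_force: [-0.3, -0.2, -0.6]
gripper_width: 0.846
grasp_force: 0.0
```

```bash
cat > f3.py <<'E'
from fit import *
LY=[box(-.075,.075,-.055,.055,.014,.109)]
L=np.array([.6248,.1136,.1377]);c_,s_=np.cos(L[2]),np.sin(L[2])
def inl(p):
    d=np.array(p[:2])-L[:2];return np.round([d[0]*c_+d[1]*s_,-d[0]*s_+d[1]*c_],4)
cals={};m={}
for c in ("scene","side","wrist"):
    im=grab_frame(c);cals[c]=get_calibration(c);x=mask(c,"pack")
    if c=="wrist":cv2.imwrite("pics/w.png",im[:,:,::-1])
    if x is not None:m[c]=x
    for r in recognise(c,"cap_grip")[:2]:print(c,"grip",inl(r["point"]),round(r["point"][2],3),r["score"])
for sub in ([list(m)]+[[c] for c in m]):
    q,f=fit(LY,{c:m[c] for c in sub},cals,np.array([.67,.12,.138]))
    print(sub,"pack in ledge",inl(q),round(q[2]-L[2],3),round(f,3))
E
python3 f3.py;python3 st.py
```

```text
scene grip [ 0.012  -0.0032] 0.13 0.52
side grip [0.0147 0.013 ] 0.13 0.77
wrist grip [ 0.0147 -0.0029] 0.127 0.75
['scene'] pack in ledge [ 0.0433 -0.0002] 0.075 0.08
['scene'] pack in ledge [ 0.0433 -0.0002] 0.075 0.08
t 9.35 tcp in ledge [-0.0616  0.0034  0.2809] tool axes in ledge
 [[ 1.     0.    -0.001]
 [ 0.    -1.     0.   ]
 [-0.001 -0.    -1.   ]] F [0.1 0.4 0.2] w 0.8472386626410717 j [ 0.06 -0.08  1.7  -0.    1.52  1.49]
```

View pics/w.png

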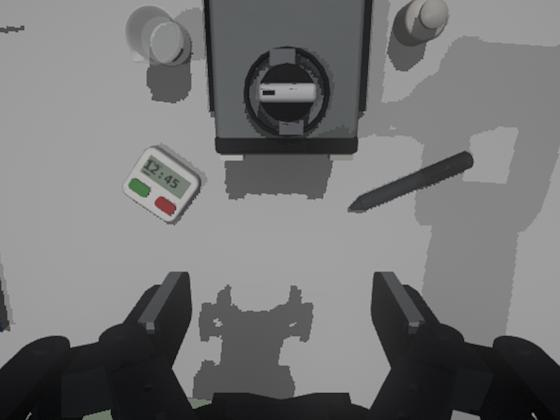

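Run:
```python
from fit import *
L=np.array([.6248,.1136,.1377]);c_,s_=np.cos(L[2]),np.sin(L[2])
k=get_calibration("wrist");K=np.array(k["camera_matrix"]);T=k["pose"]
def bp(u,v,z):
    d=T[:3,:3]@(np.linalg.inv(K)@[u,v,1]*[1,-1,-1]);p=T[:3,3]+d*(z-T[2,3])/d[2];e=p[:2]-L[:2]
    return np.round([e[0]*c_+e[1]*s_,-e[0]*s_+e[1]*c_],4)
for u,v,z in [(260,92,.149),(316,92,.149),(288,84,.149),(288,104,.149),(217,137,.109),(358,137,.109),(245,90,.121),(331,90,.121),(288,45,.121),(288,140,.121)]:print(u,v,z,bp(u,v,z))
```

```text
260 92 0.149 [0.0174 0.0178]
316 92 0.149 [ 0.0174 -0.0182]
288 84 0.149 [ 0.0222 -0.0002]
288 104 0.149 [ 0.01   -0.0002]
217 137 0.109 [-0.0152  0.0537]
358 137 0.109 [-0.0151 -0.055 ]
245 90 0.121 [0.0191 0.03  ]
331 90 0.121 [ 0.0191 -0.0313]
288 45 0.121 [ 0.0486 -0.0005]
288 140 0.121 [-0.0161 -0.0009]
```

Call:
apply_moves([
  {"translation": [0.393, 0.018, 0], "twist": -1, "hand": 1},
  {"translation": [0.43, -0.025, 0], "twist": -1, "hand": 1},
  {"translation": [0, 0, 0], "twist": -1, "hand": 1},
  {"translation": [0, 0, 0], "twist": -1, "hand": 1},
  {"translation": [0, 0, 0], "twist": -1, "hand": 1},
  {"translation": [0, 0, 0], "twist": -1, "hand": 1},
  {"translation": [0, 0, 0], "twist": -1, "hand": 1},
  {"translation": [0, 0, 0], "twist": -1, "hand": 1},
])

```text
time: 10.15
tool_pos: [0.6438, 0.1248, 0.2814]
tool_rot: [-0.0, 0.891, 0.454, -0.0]
contact_force: [0.1, -0.1, 0.7]
gripper_width: 0.998
grasp_force: 0.0
```

Call:
apply_moves([
  {"translation": [0, 0, 0], "twist": -1, "hand": 1},
  {"translation": [0, 0, 0], "twist": -1, "hand": 1},
  {"translation": [0, 0, 0], "twist": -1, "hand": 1},
  {"translation": [0, 0, 0], "twist": -1, "hand": 1},
  {"translation": [0, 0, 0], "twist": -1, "hand": 1},
  {"translation": [0, 0, 0], "twist": -1, "hand": 1},
  {"translation": [0, 0, 0], "twist": -1, "hand": 1},
  {"translation": [0, 0, 0], "twist": -0.71, "hand": 1},
])

```text
time: 10.95
tool_pos: [0.6437, 0.1247, 0.2814]
tool_rot: [-0.0, 0.655, 0.755, -0.0]
contact_force: [0.4, -0.0, 1.0]
gripper_width: 0.997
grasp_force: 0.0
```

```bash
python3 st.py
python3 - <<'E'
from fit import *
im=grab_frame("wrist");cv2.imwrite("pics/x.png",im[:,:,::-1])
L=np.array([.6248,.1136,.1377]);c_,s_=np.cos(L[2]),np.sin(L[2])
for r in recognise("wrist","cap_grip")[:2]:
  e=r["point"][:2]-L[:2];print([e[0]*c_+e[1]*s_,-e[0]*s_+e[1]*c_],r["point"][2],r["score"])
E
python3 st.py
```

```text
t 10.95 tcp in ledge [0.0203 0.0084 0.2814] tool axes in ledge
 [[-0.004  1.    -0.001]
 [ 1.     0.004  0.   ]
 [ 0.    -0.001 -1.   ]] F [ 0.4 -0.1  1. ] w 0.9968020314200926 j [ 0.08  0.11  1.51 -0.    1.53 -0.06]
[np.float64(0.016389819207689636), np.float64(0.0002526387524660308)] 0.1266 0.98
t 11.05 tcp in ledge [0.0203 0.0084 0.2814] tool axes in ledge
 [[-0.     1.    -0.001]
 [ 1.     0.     0.   ]
 [ 0.    -0.001 -1.   ]] F [-0.7  0.1  0.2] w 1.0017491963680765 j [ 0.08  0.11  1.51  0.    1.53 -0.06]
```

View pics/x.png

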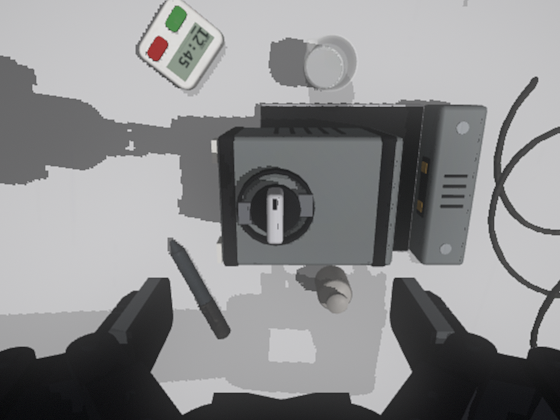

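Call:
apply_moves([
  {"translation": [-0.085, -0.037, 0.4], "twist": 0, "hand": 1},
  {"translation": [0, 0, 0.4], "twist": 0, "hand": 1},
  {"translation": [0, 0, 0.38], "twist": 0, "hand": 1},
  {"translation": [0, 0, 0.1], "twist": 0, "hand": 1},
  {"translation": [0, 0, 0], "twist": 0, "hand": 1},
  {"translation": [0, 0, 0], "twist": 0, "hand": 0.4},
])

```text
time: 11.65
tool_pos: [0.6425, 0.1159, 0.1561]
tool_rot: [0.001, 0.657, 0.754, 0.001]
contact_force: [-0.9, 0.7, 0.9]
gripper_width: 0.852
grasp_force: 0.0
```

Call:
apply_moves([
  {"translation": [0, 0, 0], "twist": 0, "hand": 0.3},
  {"translation": [0, 0, 0], "twist": 0, "hand": 0.2},
  {"translation": [0, 0, 0], "twist": 0, "hand": 0.0},
  {"translation": [0, 0, 0], "twist": 0, "hand": 0.0},
  {"translation": [0, 0, 0], "twist": 0, "hand": 0.0},
  {"translation": [0, 0, 0], "twist": 0, "hand": 0.0},
])

```text
time: 12.25
tool_pos: [0.6406, 0.1157, 0.1549]
tool_rot: [-0.0, 0.657, 0.754, -0.001]
contact_force: [-4.2, -1.0, 4.5]
gripper_width: 0.121
grasp_force: 61.6
```

```bash
python3 st.py
```

```text
t 12.25 tcp in ledge [ 1.600e-02 -1.000e-04  1.549e-01] tool axes in ledge
 [[-0.     1.    -0.002]
 [ 1.     0.    -0.   ]
 [-0.    -0.002 -1.   ]] F [-4.3 -0.4  4.5] w 0.12052946899484024 j [ 0.06  0.19  1.63 -0.    1.32 -0.07]
```

Call:
apply_moves([
  {"translation": [0, 0, 0.025], "twist": 0, "hand": 0},
  {"translation": [0, 0, 0.025], "twist": 0, "hand": 0},
  {"translation": [0, 0, 0.02], "twist": 0, "hand": 0},
  {"translation": [0, 0, 0], "twist": 0, "hand": 0},
  {"translation": [0, 0, 0], "twist": 0, "hand": 0},
])

```text
time: 12.75
tool_pos: [0.6408, 0.1158, 0.1497]
tool_rot: [-0.0, 0.657, 0.754, -0.001]
contact_force: [-8.8, -0.6, 12.2]
gripper_width: 0.118
grasp_force: 62.6
```

Call:
apply_moves([
  {"translation": [0, -0.02, 0.008], "twist": 0, "hand": 0},
  {"translation": [0, 0, 0], "twist": -0.4, "hand": 0},
  {"translation": [0, 0, 0], "twist": -0.5, "hand": 0},
  {"translation": [0, 0, 0], "twist": -0.5, "hand": 0},
])

```text
time: 13.15
tool_pos: [0.6405, 0.1157, 0.1501]
tool_rot: [0.001, 0.601, 0.799, 0.001]
contact_force: [-4.8, -0.5, 12.6]
gripper_width: 0.125
grasp_force: 62.6
```

```bash
python3 st.py;python3 -c "from plant import *;print(state()['ft_torque'])"
```

```text
t 13.15 tcp in ledge [ 1.580e-02 -1.000e-04  1.501e-01] tool axes in ledge
 [[-0.142  0.99   0.004]
 [ 0.99   0.142 -0.   ]
 [-0.001  0.003 -1.   ]] F [-4.9  0.2 12.6] w 0.1245933816936023 j [ 0.06  0.19  1.64  0.    1.31 -0.22]
[-0.07339726  0.75102059  0.01181042]
```

Call:
apply_moves([
  {"translation": [0, 0, 0], "twist": -0.7, "hand": 0},
  {"translation": [0, 0, 0], "twist": -0.8, "hand": 0},
  {"translation": [0, 0, 0], "twist": -0.8, "hand": 0},
  {"translation": [0, 0, 0], "twist": -0.8, "hand": 0},
  {"translation": [0, 0, 0], "twist": -0.8, "hand": 0},
  {"translation": [0, 0, 0], "twist": -0.8, "hand": 0},
  {"translation": [0, 0, 0], "twist": 0, "hand": 0},
])

```text
time: 13.85
tool_pos: [0.6403, 0.1157, 0.1499]
tool_rot: [0.001, 0.399, 0.917, 0.001]
contact_force: [-4.7, -0.5, 11.5]
gripper_width: 0.122
grasp_force: 62.6
```

Call:
apply_moves([
  {"translation": [0, 0, 0], "twist": -0.8, "hand": 0},
  {"translation": [0, 0, 0], "twist": -0.8, "hand": 0},
  {"translation": [0, 0, 0], "twist": -0.7, "hand": 0},
  {"translation": [0, 0, 0], "twist": -0.5, "hand": 0},
  {"translation": [0, 0, 0], "twist": 0, "hand": 0},
])

```text
time: 14.35
tool_pos: [0.6402, 0.1157, 0.1499]
tool_rot: [0.001, 0.268, 0.964, 0.0]
contact_force: [-4.7, -0.8, 12.2]
gripper_width: 0.121
grasp_force: 62.6
```

```bash
python3 st.py;python3 -c "from plant import *;print(state()['ft_torque'])"
```

```text
t 14.35 tcp in ledge [ 1.560e-02 -1.000e-04  1.499e-01] tool axes in ledge
 [[-0.778  0.628  0.003]
 [ 0.628  0.778 -0.   ]
 [-0.002  0.002 -1.   ]] F [-4.7 -0.1 12.2] w 0.12105501269348366 j [ 0.06  0.19  1.64  0.    1.31 -0.96]
[0.01405989 0.87227585 0.007818  ]
```

Call:
apply_moves([
  {"translation": [0, 0, 0], "twist": -0.6, "hand": 0},
  {"translation": [0, 0, 0], "twist": -0.5, "hand": 0},
  {"translation": [0, 0, 0], "twist": 0, "hand": 0},
  {"translation": [0, 0, -0.05], "twist": 0, "hand": 0},
  {"translation": [0, 0, -0.05], "twist": 0, "hand": 0},
  {"translation": [0, 0, -0.05], "twist": 0, "hand": 0},
  {"translation": [0, 0, 0], "twist": 0, "hand": 0},
])

```text
time: 15.05
tool_pos: [0.6401, 0.1156, 0.1639]
tool_rot: [0.001, 0.215, 0.977, 0.0]
contact_force: [-0.9, 0.6, 4.0]
gripper_width: 0.12
grasp_force: 61.7
```

Call:
apply_moves([
  {"translation": [0, 0, 0], "twist": 0, "hand": 0.3},
  {"translation": [0, 0, 0], "twist": 0, "hand": 0.6},
  {"translation": [0, 0, 0], "twist": 0, "hand": 0.8},
  {"translation": [0, 0, 0], "twist": 0, "hand": 0.8},
  {"translation": [0, 0, -0.3], "twist": 0, "hand": 0.8},
  {"translation": [0, 0, -0.4], "twist": 0, "hand": 0.8},
  {"translation": [0, 0, -0.4], "twist": 0, "hand": 0.8},
  {"translation": [0, 0, 0], "twist": 0, "hand": 0.8},
])

```text
time: 15.85
tool_pos: [0.6422, 0.1158, 0.2793]
tool_rot: [0.006, 0.215, 0.977, 0.002]
contact_force: [1.3, 0.8, 0.8]
gripper_width: 0.8
grasp_force: 0.0
```

```bash
python3 st.py; python3 f3.py; python3 pic.py pics/y.png
python3 - <<'E'
import cv2,numpy as np
a=cv2.imread("pics/y.png");b=cv2.resize(cv2.imread("pics/w.png"),(266,200));c=np.zeros((200,800,3),np.uint8);c[:,:266]=b
cv2.imwrite("pics/z.png",np.vstack([a,c]))
E
```

```text
t 15.85 tcp in ledge [ 1.760e-02 -2.000e-04  2.793e-01] tool axes in ledge
 [[-0.842  0.54   0.013]
 [ 0.54   0.842 -0.001]
 [-0.011  0.006 -1.   ]] F [1.4 0.6 0.8] w 0.7995836403081181 j [ 0.06  0.1   1.52  0.    1.51 -1.07]
scene grip [ 0.0118 -0.0001] 0.141 0.68
side grip [0.015  0.0088] 0.144 0.73
wrist grip [ 0.0126 -0.001 ] 0.134 0.83
['scene', 'side', 'wrist'] pack in ledge [0.0417 0.0002] 0.024 0.225
['scene'] pack in ledge [0.0449 0.0008] 0.047 0.06
['side'] pack in ledge [0.0405 0.0005] 0.07 0.087
['wrist'] pack in ledge [0.0418 0.0001] 0.006 0.066
```

View pics/z.png

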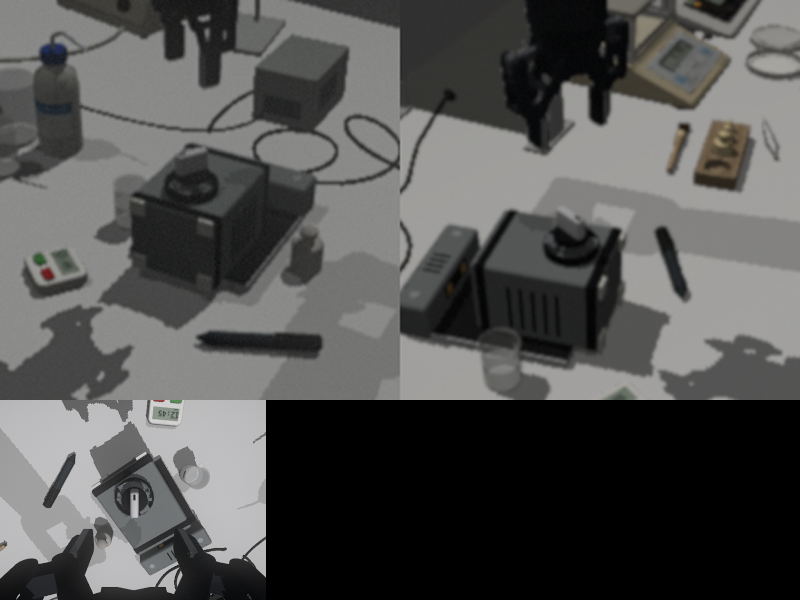

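The pack lies flat and square with its centre about 42 mm behind the edge. The cap is turned about 1 rad and has sprung up about 10 mm. The hand is clear and the bystanders have not moved.

```bash
python3 -c "from plant import *;print(job_done())"
```

```text
the job is handed in; nothing more can be done
None
```

The job is handed in, though no verdict came back. The last images show the pack flat and square on the ledge, its centre about 42 mm behind the front edge, with the cap turned about 1 rad and sprung up, the arm clear and the bystanders in place.

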